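# Show the trainee the model and its wax

## Robot

A 6-joint arm with a two-finger parallel gripper is mounted at the origin on a cart in front of the work surface, level with it; the furniture and walls round the work are solid. World frame = base frame: x ahead of the robot, y to its left, z up, the work surface at z = 0. Lengths are in m, angles in rad, forces in N, time in s.
With the tool pointing down it reaches from about 0.35 to 0.8 m from the base axis. Payload 7.3 kg.
Tool frame: the origin (TCP) lies between the finger pads; the fingertips stand 25 mm ahead of it and the grasp point (between the pads) lies 6 mm ahead of it (r.tip_extent is the distance from the TCP to the fingertips, in m); z points along the fingers, y is the direction in which the jaws open and shut (so a half turn about z gives the same grasp; the last joint's range is limited). The gripper opens to 85 mm and grips with 20 to 120 N. Pads are 22 mm wide; open, the fingers measure 114 mm over their backs; the gripper's body (76 mm by 85 mm) begins 54 mm behind the grasp point. The pads swing forward as they close: fully open they stand 13 mm farther back than shut.
Start: joints at [1.113, 0.342, 1.524, -0, 1.275, -0.146], TCP at [0.161, 0.5, 0.22] pointing down, gripper open.
Joint ranges: [-2.53, 2.53], [-0.77, 2.02], [0.04, 2.7], [-1, 4.14], [0.28, 2.66], [-3.11, 3.11]. Speed limits (rad/s): [2.57, 2.57, 3.14, 3.14, 3.14, 3.14].

## Interface

Orientations are given as a unit quaternion [x, y, z, w].
In Python, from workcell import r, command_gripper, optics gives the robot as it stands. The module is installed in compiled form; this text tells all that it offers. Calls block until the motion is done:
- r.reach(position, orientation): joint-space move of the TCP to a pose.
- r.move_straight(position, orientation=None, speed=0.15, max_force=None): straight line of the TCP; orientation=None keeps the orientation; speed is the mean speed in m/s. With max_force (N) it stops when the force on the tool has changed by that much, and returns True; else False.
- r.movej(angles): joint-space move.
- command_gripper(opening, force=None): finger opening in m; force is the grip in N (None keeps the last); returns when the fingers have stopped.
- r.hold(seconds).
- r.solve_ik(position, orientation): joint angles nearest the present ones, or None.
- r.read_state(): the state.
- optics.get_image(name): name is "scene" or "top" or "wrist"; returns (picture, depth): 384x512x3 uint8, red, green, blue; 384x512 float32, m along the optical axis (not along the pixel's ray), 0 where there is no reading.
- optics.camera_model(name): a dict with "K" (3x3 intrinsics, pixels), "k1" (the pictures are not rectified: a ray, as slopes to the right and down, at radius r is drawn at 1 + k1 r^2 times it, then the intrinsics apply), "R" (3x3) and "t" (3): a world point X has camera coordinates R X + t; the wrist camera has in their place "tool_from_camera" (4x4, takes a point from camera to tool coordinates, whose origin is the TCP and whose axes are the flange's). Camera axes: x right, y down, z forward; pixel columns grow to the right and rows downward; lengths in m; the calibration is good to about 2 mm. A picture is of the moment at which its call begins: read the wrist's pose just before it. camera_model takes no time and is no camera call.
A pose or a line that the arm cannot do raises r.PlanningError and nothing moves.
- r.finish_job(): hands the job in, once; it reports no verdict.
The state is a dict: "time_s": time; "joint_positions": joint angles; "dq": joint speeds; "tau": joint torques, N m; "eef_pos": TCP position; "eef_rot": TCP orientation; "contact_force": force on the tool from outside, world axes, zero at the start; "torque": the same for the moment, N m; "grip_width": finger opening in m.
Only numpy, scipy, OpenCV 4.12 (cv2) and the standard library are available. Lean on these libraries where they do the work, as an engineer would, in place of code of your own. Each camera call takes 0.05 s, during which the arm holds its last target.

## Task

Show the trainee which model to take and which wax to build it up with: point straight down at the pale blue study model with teeth that stands out on the open bench among the waxes (not the one against the back wall), then at the dark metal pot of rose-pink wax with an upright post at its rim (not the pot of blackish wax, not the blue tin). Stay about two seconds over the middle of each with the fingertips two or three centimetres above its highest part, and finish while still pointing at the rose wax pot. Touch nothing at all, and never bring the fingertips within about five centimetres above the other waxes or the beige stone block.

Things in the scene. Friction and masses are not known exactly. Their poses are not given: they have to be found in the camera images.
- study_model_top (a point): pale blue plaster study model, a horseshoe row of teeth on a base, 84 x 75 x 39 mm high: the first thing to point at. This point lies on its vertical middle line, at the height of its highest part; z is up. It stands loose on the bench.
- wax_pot_rose_top (a point): round dark metal pot filled with rose-pink wax, 68 mm across, wall 26 mm high, with an upright post at its rim up to 52 mm: the second thing to point at. This point lies on its vertical middle line, at the height of its highest part; z is up. It stands loose on the bench.
- wax_pot_dark_top (a point): round dark pot like the rose one but filled with blackish wax, 65 mm across, with a post up to 52 mm; leave alone. This point lies on its vertical middle line, at the height of its highest part; z is up. It stands loose on the bench.
- wax_tin_blue_top (a point): low round tin with a blue and white side and pink wax, no post, 69 mm across, 25 mm high; leave alone. This point lies on its vertical middle line, at the height of its highest part; z is up. It stands loose on the bench.
- die_block_top (a point): beige stone block with two pin holes, 51 x 56 x 27 mm high; leave alone. This point lies on its vertical middle line, at the height of its highest part; z is up. It stands loose on the bench.
There are look-alikes about, which are no part of the job. Of the things that look like the part that bears wax_pot_rose_top, the middle-sized one is meant.

How it is judged:
By the outcome, as a careful person would: the job done as asked, in the order asked, and still so for the second after the job is handed in, with the robot touching nothing.
It also fails if it takes over 40 s, if anything falls off the work surface, if the arm or the gripper's body presses on something with over 40 N, if the wrist force passes 120 N, or if a joint passes its speed limit or range.

## Working session

There is one attempt and no reset: what is moved stays moved. The work goes in short steps, each a Python script; the robot and the scene stay as the last script left them, time stands still between calls to the robot, and variables do not carry over. Pictures are saved under pics/ and viewed, and the job is handed in when it is done.

```bash
mkdir -p pics; python3 - <<'E'
from workcell import r,optics
import cv2,numpy as np
for n in("scene","top"):
    im,d=optics.get_image(n); np.savez(f"{n}.npz",im=im,d=d)
    cv2.imwrite(f"pics/{n}.png",cv2.resize(im[:,:,::-1],(800,600),interpolation=cv2.INTER_CUBIC))
    m=optics.camera_model(n); print(n,m)
s=r.read_state();print(s["time_s"],s["eef_pos"],s["eef_rot"],s["grip_width"],r.tip_extent)
E
```

```text
scene {'K': array([[381.65710151,   0.        , 253.42242462],
       [  0.        , 381.65710151, 186.01792597],
       [  0.        ,   0.        ,   1.        ]]), 'k1': 0.025265443464783568, 'R': array([[ 0.82920849, -0.55847154,  0.0228653 ],
       [-0.31246507, -0.49708512, -0.8094887 ],
       [ 0.4634424 ,  0.6640903 , -0.58669005]]), 't': array([-0.46183324,  0.20932811,  0.65199577])}
top {'K': array([[467.61018579,   0.        , 260.21545295],
       [  0.        , 467.61018579, 188.02588638],
       [  0.        ,   0.        ,   1.        ]]), 'k1': -0.1811937453490204, 'R': array([[ 0.00933237, -0.99992826, -0.0075087 ],
       [-0.97985158, -0.0076463 , -0.19958062],
       [ 0.19950889,  0.00921998, -0.97985264]]), 't': array([-0.01820941,  0.54541488,  1.06069995])}
0.1 [0.16087903 0.49937993 0.21892088] [ 1.55276962e-01  9.87870759e-01 -6.21249616e-04 -2.05552597e-04] 0.08564067267393528 0.025
```

View pics/scene.png

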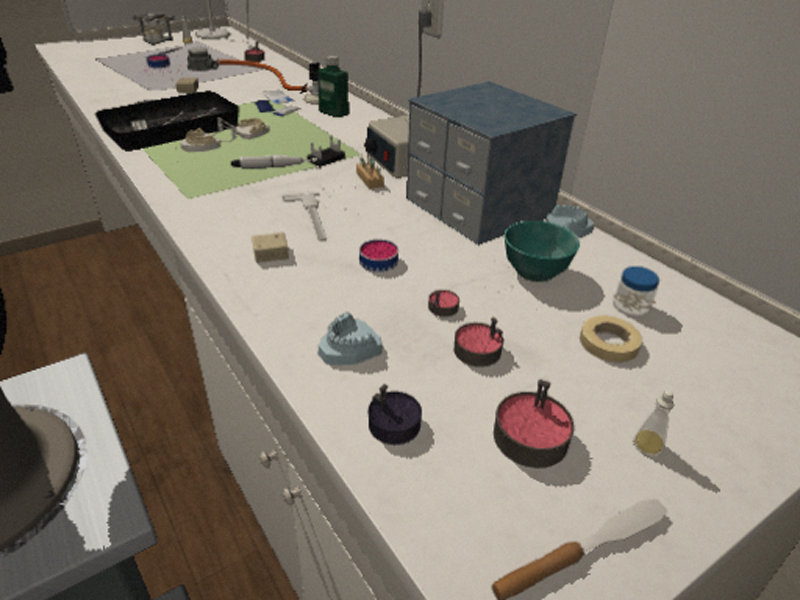

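View pics/top.png

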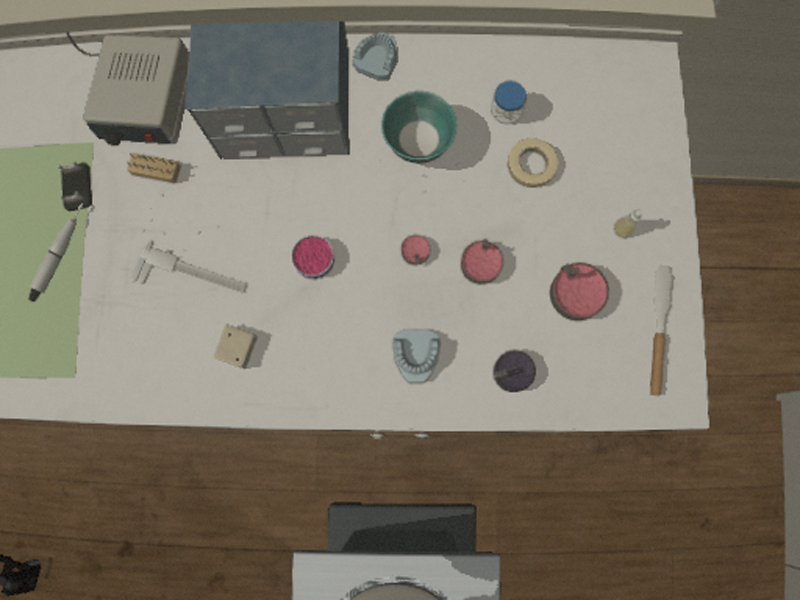

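Top view (800×600 picture):
- **Study models:** one in the open at (416,355), and one by the back wall at (375,57). The open one is meant.
- **Rose pots with a post:** small at (416,249), middle at (482,261), large at (579,291). The middle one is meant, and I'll check its 68 mm size.
- **Leave alone:** dark pot (515,371), blue tin (313,257), die block (235,346).

Next I'll measure and confirm these.

```bash
cat > h.py <<'E'
import numpy as np,cv2
from workcell import optics
def rays(n,px):
    m=optics.camera_model(n);K=m["K"];p=np.asarray(px,float).reshape(-1,2)
    d=np.stack([(p[:,0]-K[0,2])/K[0,0],(p[:,1]-K[1,2])/K[1,1]],1);u=d.copy()
    for _ in range(20): u=d/(1+m["k1"]*(u**2).sum(1,keepdims=True))
    return m,np.c_[u,np.ones(len(u))]
def plane(n,px,z):
    m,u=rays(n,px);c=-m["R"].T@m["t"];w=u@m["R"];return c+w*((z-c[2])/w[:,2])[:,None]
def cloud(n,px,d):
    m,u=rays(n,px);return (u*np.asarray(d)[:,None]-m["t"])@m["R"]
E
python3 - <<'E'
from h import *
s=512/800
for n,seeds in (("top",dict(model=(416,372),back=(375,57),small=(416,249),rose=(482,261),big=(579,291),dark=(515,371),tin=(313,257),die=(235,346))),
                ("scene",dict(model=(350,350),small=(444,302),rose=(479,345),big=(534,420),dark=(395,420),tin=(379,255),die=(270,247)))):
    f=np.load(n+".npz");im,d=f["im"],f["d"]
    v,u=np.nonzero(d>0);P=cloud(n,np.c_[u,v],d[v,u])
    H=np.full(d.shape,-1.);H[v,u]=P[:,2]
    W=np.zeros(d.shape+(3,));W[v,u]=P
    k,L=cv2.connectedComponents((H>0.01).astype(np.uint8))
    for o,(a,b) in seeds.items():
        c,rw=int(a*s),int(b*s);win=L[rw-2:rw+3,c-2:c+3];l=np.bincount(win[win>0],minlength=1).argmax() if (win>0).any() else 0
        if not l: print(n,o,"none");continue
        Q=W[L==l];lo=np.percentile(Q,1,0);hi=np.percentile(Q,99,0)
        ce,rad=cv2.minEnclosingCircle(Q[:,:2].astype(np.float32)*1000)
        print(n,o,len(Q),"mid",((lo+hi)/2).round(3),"size",(hi-lo).round(3),"zmax",Q[:,2].max().round(3),"circ",np.round(ce,0),round(2*rad))
f=np.load("top.npz")["im"][:,:,::-1]
cv2.imwrite("pics/crop.png",cv2.resize(f[145:265,130:400],(800,356),interpolation=cv2.INTER_CUBIC))
f=np.load("scene.npz")["im"][:,:,::-1]
cv2.imwrite("pics/crop2.png",cv2.resize(f[175:305,190:380],(800,547),interpolation=cv2.INTER_CUBIC))
E
```

```text
top model 806 mid [ 0.456 -0.029  0.026] size [0.076 0.07  0.028] zmax 0.042 circ [459. -29.] 89
top back 24170 mid [ 0.891 -0.026  0.268] size [0.303 1.311 0.51 ] zmax 0.525 circ [1034.   13.] 1507
top small 267 mid [ 0.626 -0.026  0.022] size [0.047 0.043 0.023] zmax 0.038 circ [626. -26.] 49
top rose 599 mid [ 0.605 -0.132  0.032] size [0.065 0.064 0.04 ] zmax 0.058 circ [ 607. -132.] 70
top big 1069 mid [ 0.559 -0.286  0.04 ] size [0.085 0.087 0.056] zmax 0.074 circ [ 560. -286.] 92
top dark 591 mid [ 0.434 -0.18   0.033] size [0.061 0.063 0.04 ] zmax 0.055 circ [ 434. -179.] 68
top tin 599 mid [0.612 0.138 0.02 ] size [0.065 0.065 0.015] zmax 0.03 circ [613. 138.] 70
top die 504 mid [0.467 0.256 0.022] size [0.063 0.059 0.02 ] zmax 0.032 circ [468. 258.] 74
scene model 825 mid [ 0.455 -0.032  0.024] size [0.08  0.067 0.027] zmax 0.039 circ [458. -29.] 91
scene small 227 mid [ 0.626 -0.027  0.023] size [0.047 0.046 0.026] zmax 0.037 circ [627. -27.] 52
scene rose 668 mid [ 0.605 -0.133  0.031] size [0.066 0.065 0.04 ] zmax 0.053 circ [ 606. -133.] 71
scene big 1900 mid [ 0.556 -0.288  0.039] size [0.087 0.086 0.056] zmax 0.07 circ [ 557. -287.] 91
scene dark 899 mid [ 0.431 -0.182  0.031] size [0.062 0.061 0.04 ] zmax 0.052 circ [ 430. -181.] 67
scene tin 377 mid [0.612 0.137 0.018] size [0.066 0.067 0.014] zmax 0.026 circ [614. 138.] 74
scene die 320 mid [0.466 0.256 0.021] size [0.062 0.058 0.019] zmax 0.031 circ [467. 258.] 73
```

View pics/crop.png

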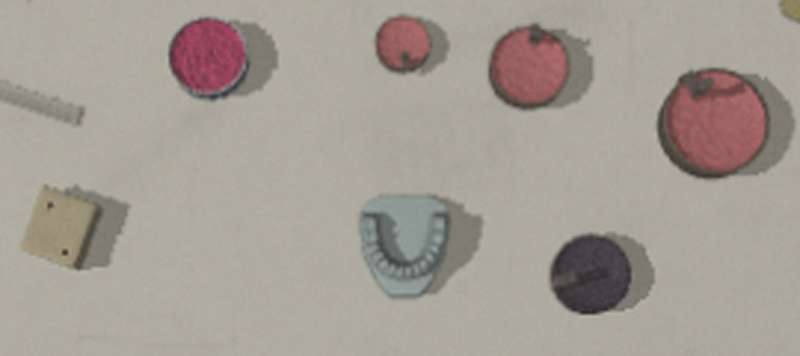

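View pics/crop2.png

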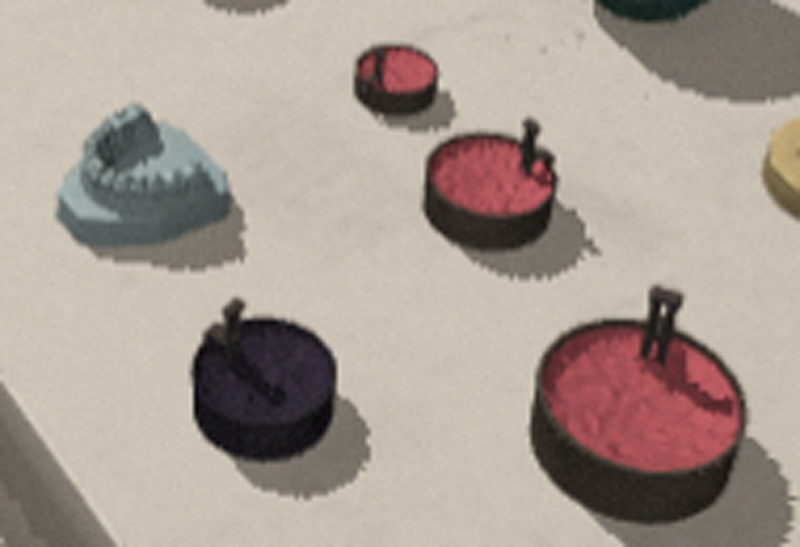

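The crops confirm the picks. Both views agree to about 3 mm:

| Thing | Position (m) | Top height | Size check |
|---|---|---|---|
| Open study model | (0.457, −0.030) | 39–42 mm | near 84 × 75 mm; it has the teeth |
| Middle rose pot | (0.605, −0.132) | 53–58 mm | about 68–70 mm across; neighbours are about 48 and 90 mm |

I'll close the gripper, then go high over the model and check with the wrist camera.

```bash
python3 - <<'E'
from h import *
from workcell import r,command_gripper
q=np.array([0.155,0.988,0,0]);q/=np.linalg.norm(q)
command_gripper(0.0)
r.move_straight([0.161,0.5,0.26],speed=0.2)
print(r.tip_extent)
r.reach([0.457,-0.030,0.20],q)
s=r.read_state();print(s["time_s"],s["eef_pos"],s["eef_rot"],s["grip_width"],s["joint_positions"])
im,d=optics.get_image("wrist");cv2.imwrite("pics/w1.png",im[:,:,::-1])
im2,d2=optics.get_image("scene");cv2.imwrite("pics/s1.png",cv2.resize(im2[:,:,::-1],(800,600)))
m=optics.camera_model("wrist");print(m)
from scipy.spatial.transform import Rotation as Ro
T=np.eye(4);T[:3,:3]=Ro.from_quat(s["eef_rot"]).as_matrix();T[:3,3]=s["eef_pos"];X=np.linalg.inv(T@m["tool_from_camera"])
for n,p in (("model",[.457,-.03,.039]),("rose",[.605,-.132,.026]),("tip",list(s["eef_pos"]-[0,0,.025]))):
    c=X@np.r_[p,1];u=c[:2]/c[2];u=u*(1+m["k1"]*(u@u));print(n,m["K"][:2,:2]@u+m["K"][:2,2],c[2])
v,u=np.nonzero(d>0);K=m["K"];a=np.c_[(u-K[0,2])/K[0,0],(v-K[1,2])/K[1,1]];b=a.copy()
for _ in range(20): b=a/(1+m["k1"]*(b**2).sum(1,keepdims=True))
P=(np.c_[b,np.ones(len(b))]*d[v,u][:,None]);P=np.c_[P,np.ones(len(P))]@np.linalg.inv(X).T
for n,c in (("model",[.457,-.03]),("rose",[.605,-.132])):
    Q=P[(np.hypot(P[:,0]-c[0],P[:,1]-c[1])<.06)&(P[:,2]>.01)&(P[:,2]<.08)]
    if len(Q): lo=np.percentile(Q,1,0);hi=np.percentile(Q,99,0);print(n,len(Q),(lo+hi)/2,hi-lo,Q[:,2].max())
E
```

```text
0.025
3.4 [ 0.45708333 -0.02935179  0.20003182] [1.54520859e-01 9.87989522e-01 9.08366365e-05 2.22457134e-05] 0.00016538573930873222 [-2.31846848e-01  2.38105372e-01  1.72917751e+00  2.00071642e-04
  1.17427934e+00 -1.49243550e+00]
{'K': array([[304.78267382,   0.        , 254.32683812],
       [  0.        , 304.78267382, 187.30074046],
       [  0.        ,   0.        ,   1.        ]]), 'k1': -0.020771857576705067, 'tool_from_camera': array([[-1.42912169e-04, -9.61997681e-01, -2.73057580e-01,
         6.97349677e-02],
       [ 9.99999328e-01, -4.51522855e-04,  1.06736413e-03,
        -6.05906394e-05],
       [-1.15009355e-03, -2.73057244e-01,  9.61997099e-01,
        -1.55371287e-01],
       [ 0.00000000e+00,  0.00000000e+00,  0.00000000e+00,
         1.00000000e+00]])}
model [253.41663538 169.21083445] 0.32345143591959913
rose [212.35635769 300.60943876] 0.3828819160668924
tip [254.10283719 215.52157565] 0.19255826687922006
model 3841 [ 0.45517662 -0.02671181  0.0270251   1.        ] [0.07943064 0.06690443 0.02448186 0.        ] 0.041280858841080514
rose 10 [ 0.57322196 -0.12948929  0.01193622  1.        ] [0.00137064 0.01008609 0.00325416 0.        ] 0.013597850593667415
```

View pics/w1.png

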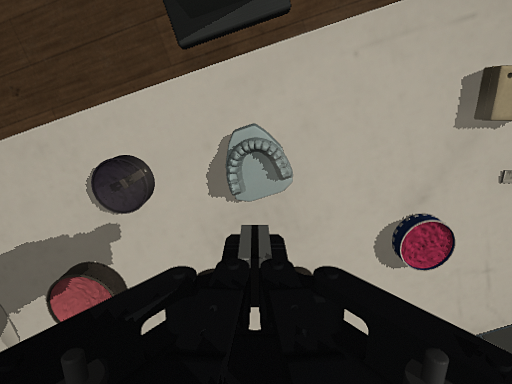

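View pics/s1.png

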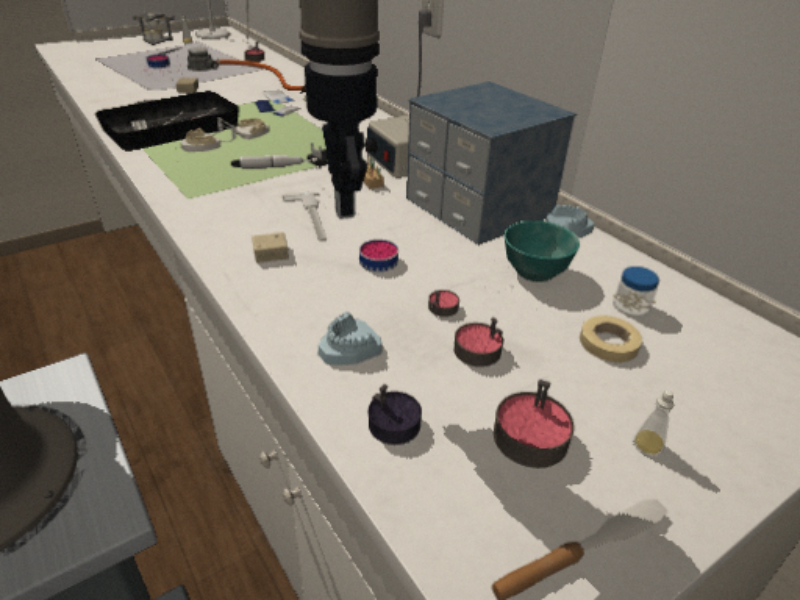

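The wrist view shows the study model at about (260,163), ahead of the fingers, and it agrees with the estimate to 3 mm. The fingertip edge is at row 226, but I predicted row 215. I'll check the real fingertip height from depth before descending.

```bash
python3 - <<'E'
from h import *
from workcell import r
from scipy.spatial.transform import Rotation as Ro
s=r.read_state();im,d=optics.get_image("wrist");m=optics.camera_model("wrist")
K=m["K"]
for v in range(222,260,3):
  o=[]
  for u in (248,255,262):
    a=np.array([(u-K[0,2])/K[0,0],(v-K[1,2])/K[1,1]]);o.append((m["tool_from_camera"]@np.r_[np.r_[a,1]*d[v,u],1])[:3].round(3))
  print(v,*o)
for n in ("scene","top"):
    im,d=optics.get_image(n);v,u=np.nonzero(d>0);P=cloud(n,np.c_[u,v],d[v,u])
    g=(np.hypot(P[:,0]-s["eef_pos"][0],P[:,1]-s["eef_pos"][1])<.05)&(P[:,2]>.1)&(P[:,2]<.25)
    print(n,g.sum(),np.percentile(P[g],[0,1,5],axis=0)[:,2] if g.any() else "")
    Q=P[g]
    if n=="scene": Q=Q[Q[:,2]<.2];print(np.median(Q,0),Q.min(0),Q.max(0))
E
```

```text
222 [-0.076 -0.008  0.2  ] [-0.076  0.001  0.198] [-0.075  0.01   0.198]
225 [ 0.011 -0.003 -0.017] [ 0.012  0.    -0.018] [ 0.011  0.004 -0.017]
228 [ 0.011 -0.003 -0.021] [ 0.012  0.    -0.022] [ 0.012  0.004 -0.022]
231 [ 0.011 -0.003 -0.024] [ 0.011  0.    -0.025] [ 0.011  0.004 -0.024]
234 [ 0.012 -0.003 -0.028] [ 0.012  0.    -0.028] [ 0.012  0.004 -0.029]
237 [ 0.011 -0.003 -0.031] [ 0.012  0.    -0.032] [ 0.012  0.003 -0.031]
240 [ 0.011 -0.003 -0.034] [ 0.012  0.    -0.034] [ 0.012  0.003 -0.035]
243 [ 0.011 -0.003 -0.036] [ 0.012  0.    -0.038] [ 0.012  0.003 -0.038]
246 [ 0.011 -0.003 -0.039] [ 0.012  0.    -0.041] [ 0.012  0.003 -0.04 ]
249 [ 0.012 -0.003 -0.043] [ 0.012  0.    -0.043] [ 0.011  0.003 -0.042]
252 [ 0.012 -0.002 -0.045] [ 0.012  0.    -0.045] [ 0.011  0.003 -0.045]
255 [ 0.011 -0.002 -0.047] [ 0.011  0.    -0.047] [ 0.012  0.003 -0.048]
258 [ 0.012 -0.002 -0.05 ] [ 0.012  0.    -0.051] [ 0.011  0.003 -0.05 ]
scene 214 [0.21312151 0.21372034 0.21581434]
  return _methods._mean(a, axis=axis, dtype=dtype,
  ret = um.true_divide(
Traceback (most recent call last):
ValueError: zero-size array to reduction operation minimum which has no identity
```

```bash
python3 - <<'E'
from h import *
from workcell import r
s=r.read_state();print(s["time_s"],s["eef_pos"],s["contact_force"])
im,d=optics.get_image("wrist")
A=cv2.resize(im[200:300,200:310][:,:,::-1],(396,360),interpolation=cv2.INTER_NEAREST)
im,d=optics.get_image("scene")
B=im[100:145,195:245][:,:,::-1];B=cv2.resize(B,(400,360),interpolation=cv2.INTER_NEAREST)
cv2.imwrite("pics/z.png",np.clip(np.hstack([A,B])*1.6,0,255).astype(np.uint8))
m=optics.camera_model("scene")
for z in (.175,.187,.2,.213,.225,.25):
    c=m["R"]@np.array([s["eef_pos"][0],s["eef_pos"][1],z])+m["t"];u=c[:2]/c[2];u=u*(1+m["k1"]*u@u);p=m["K"][:2,:2]@u+m["K"][:2,2]
    print(z,p.round(1),c[2].round(3),d[int(round(p[1])),int(round(p[0]))])
E
```

```text
3.6 [ 0.45708276 -0.02947686  0.20005446] [ 0.46207507  0.41363489 -0.0215288 ]
0.175 [221.3 154.9] 0.742 1.0781263
0.187 [221.2 149.5] 0.735 1.0963591
0.2 [221.  143.6] 0.727 1.1224068
0.213 [220.8 137.6] 0.719 0.7148737
0.225 [220.6 131.9] 0.712 0.69790334
0.25 [220.2 119.6] 0.698 0.6570067
```

View pics/z.png

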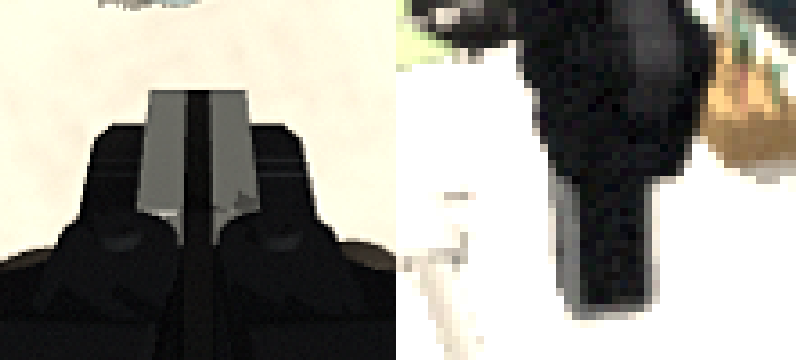

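```bash
cat > tip.py <<'E'
from h import *
from workcell import r
def tipz(tag=None):
    s=r.read_state();p=s["eef_pos"];out=[]
    m=optics.camera_model("wrist");K=m["K"];im,d=optics.get_image("wrist")
    v,u=np.nonzero((d>0)&(d<.3));a=np.c_[(u-K[0,2])/K[0,0],(v-K[1,2])/K[1,1]];b=a.copy()
    for _ in range(20): b=a/(1+m["k1"]*(b**2).sum(1,keepdims=True))
    P=np.c_[b*d[v,u][:,None],d[v,u],np.ones(len(v))]@m["tool_from_camera"].T
    g=(abs(P[:,0])<.03)&(abs(P[:,1])<.06)&(P[:,2]<.03)
    out.append(("tool z wrist",P[g,2].max().round(4)))
    im2,d=optics.get_image("scene");v,u=np.nonzero(d>0);P=cloud("scene",np.c_[u,v],d[v,u])
    g=(np.hypot(P[:,0]-p[0],P[:,1]-p[1])<.06)&(P[:,2]>p[2]-.035)&(P[:,2]<p[2]+.2)
    out.append(("world z scene - tcp",(P[g,2].min()-p[2]).round(4)))
    print(tag,s["time_s"],s["grip_width"],p.round(4),out)
    return im,im2
E
python3 - <<'E'
from tip import *
from workcell import command_gripper
tipz("shut")
command_gripper(0.085);a,b=tipz("open");cv2.imwrite("pics/wo.png",a[:,:,::-1])
command_gripper(0.0);tipz("shut")
print(r.read_state()["joint_positions"])
E
```

```text
shut 3.7 8.985665848931025e-05 [ 0.457  -0.0296  0.2   ] [('tool z wrist', np.float64(-0.0163)), ('world z scene - tcp', np.float64(0.0129))]
open 4.5833 0.0849338570878614 [ 0.457 -0.03   0.2  ] [('tool z wrist', np.float64(-0.0251)), ('world z scene - tcp', np.float64(0.0243))]
shut 5.45 -0.00011619794682252053 [ 0.457 -0.03   0.2  ] [('tool z wrist', np.float64(-0.0164)), ('world z scene - tcp', np.float64(0.013))]
[-2.33179190e-01  2.38108954e-01  1.72929071e+00 -4.46814742e-06
  1.17419635e+00 -1.49273142e+00]
```

View pics/wo.png

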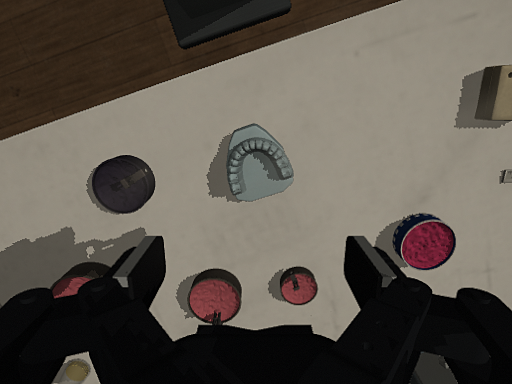

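Both cameras agree that the fingertips are about 13–16 mm behind the reported TCP. The text puts them 25 mm ahead, so this is a mismatch of about 40 mm. Pad width (22 mm) and jaw gap (85 mm) check out at the measured depth, so I trust the measured geometry. I'll descend first to a height that is safe under both readings, measure the gap again, and then go lower with a force guard.

```bash
python3 - <<'E'
from tip import *
print(r.move_straight([0.456,-0.029,0.092],speed=0.12,max_force=4))
a,b=tipz("nominal")
cv2.imwrite("pics/w2.png",a[:,:,::-1]);cv2.imwrite("pics/s2.png",cv2.resize(b[150:270,150:310][:,:,::-1],(800,600),interpolation=cv2.INTER_CUBIC))
im,d=optics.get_image("scene");v,u=np.nonzero(d>0);P=cloud("scene",np.c_[u,v],d[v,u])
Q=P[(np.hypot(P[:,0]-.456,P[:,1]+.029)<.05)];h,e=np.histogram(Q[:,2],np.arange(0,.2,.01));print(dict(zip(e.round(2).tolist(),h.tolist())))
G=Q[(Q[:,2]>.07)&(Q[:,2]<.13)];print(G.min(0),G.max(0))
E
```

```text
False
nominal 6.6 2.641544651933815e-05 [ 0.4565 -0.0291  0.0925] [('tool z wrist', np.float64(-0.0162)), ('world z scene - tcp', np.float64(0.01))]
{0.0: 235, 0.01: 409, 0.02: 198, 0.03: 221, 0.04: 0, 0.05: 0, 0.06: 0, 0.07: 0, 0.08: 0, 0.09: 0, 0.1: 15, 0.11: 43, 0.12: 46, 0.13: 43, 0.14: 5, 0.15: 53, 0.16: 38, 0.17: 67, 0.18: 54}
[ 0.44296767 -0.04594491  0.10371141] [ 0.46406171 -0.02015771  0.12987568]
```

View pics/s2.png

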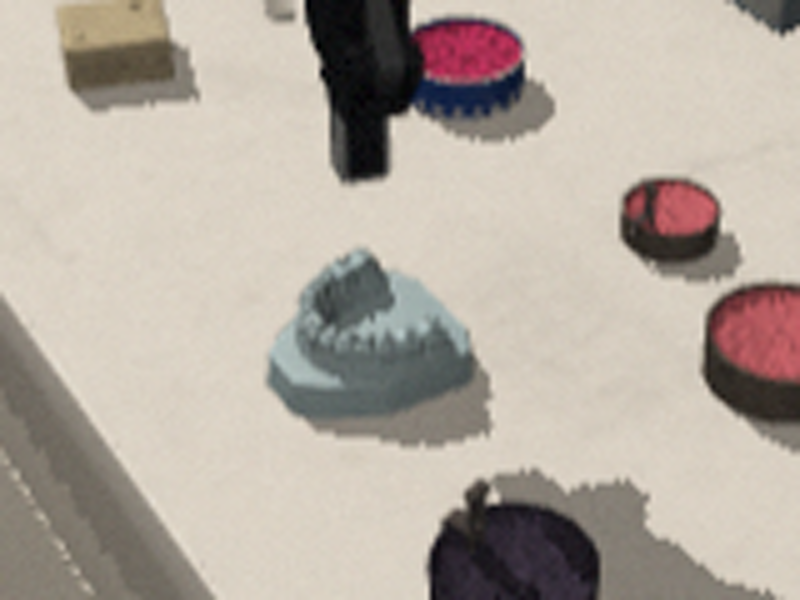

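View pics/w2.png

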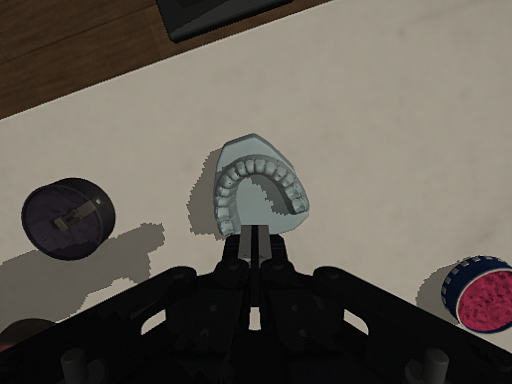

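The scene crop shows the fingertips at (360,180), well clear of the teeth top at (360,250). They measure about 0.104 m up, so the real gap is about 63 mm, not 28. The fingers really are about 40 mm higher than stated. I'll lower to a visible gap of about 25 mm, in steps and with the guard on.

```bash
python3 - <<'E'
from tip import *
for z in (.075,.062,.052):
    st=r.move_straight([0.456,-0.029,z],speed=0.06,max_force=3)
    s=r.read_state();print(z,st,s["eef_pos"].round(4),s["contact_force"].round(2),s["time_s"])
    if st: break
im,d=optics.get_image("scene");cv2.imwrite("pics/s3.png",cv2.resize(im[150:270,150:310][:,:,::-1],(800,600),interpolation=cv2.INTER_CUBIC))
v,u=np.nonzero(d>0);P=cloud("scene",np.c_[u,v],d[v,u])
Q=P[(np.hypot(P[:,0]-.456,P[:,1]+.029)<.05)];h,e=np.histogram(Q[:,2],np.arange(0,.12,.005));print(dict(zip(e.round(3).tolist(),h.tolist())))
G=Q[(Q[:,2]>.05)&(Q[:,2]<.09)];print(G.min(0),G.max(0),Q[Q[:,2]<.05][:,2].max())
tipz()
E
```

```text
0.075 False [ 0.4557 -0.0289  0.0745] [ 0.55 -0.7  -0.89] 7.1833
0.062 False [ 0.4557 -0.0289  0.0615] [-0.56 -0.2  -0.25] 7.55
0.052 False [ 0.4557 -0.0289  0.0516] [-0.93 -1.55  0.19] 7.8667
{0.0: 169, 0.005: 73, 0.01: 76, 0.015: 335, 0.02: 109, 0.025: 82, 0.03: 135, 0.035: 75, 0.04: 0, 0.045: 0, 0.05: 0, 0.055: 0, 0.06: 4, 0.065: 13, 0.07: 15, 0.075: 22, 0.08: 23, 0.085: 22, 0.09: 23, 0.095: 10, 0.1: 2, 0.105: 9, 0.11: 22}
[ 0.44199615 -0.04467762  0.06340485] [ 0.4637125  -0.01908582  0.08971954] 0.039514831442990554
None 7.9167 -0.0001379664920261936 [ 0.4559 -0.029   0.0518] [('tool z wrist', np.float64(0.03)), ('world z scene - tcp', np.float64(-0.035))]
```

View pics/s3.png

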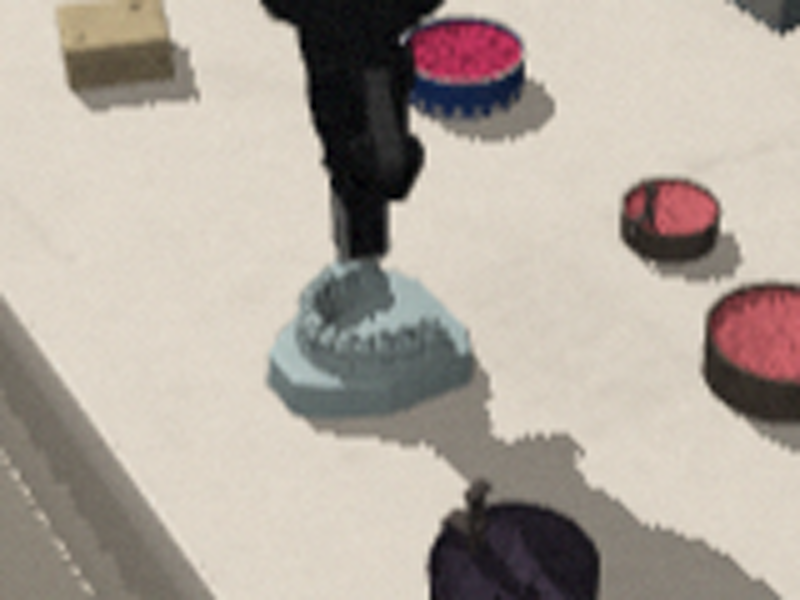

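There was no contact. The fingertips measure about 0.064–0.067 m up and the model top 0.039 m, so the gap is about 25 mm over the middle. I'll hold here, then go to the middle rose pot.

```bash
python3 - <<'E'
from tip import *
r.hold(2.4)
r.move_straight([0.456,-0.029,0.19],speed=0.15)
r.move_straight([0.605,-0.132,0.19],speed=0.15)
tipz("above rose")
for z in (.10,.076,.064):
    st=r.move_straight([0.605,-0.132,z],speed=0.07,max_force=3)
    s=r.read_state();print(z,st,s["eef_pos"].round(4),s["contact_force"].round(2),s["time_s"])
    if st: break
im,d=optics.get_image("scene");cv2.imwrite("pics/s4.png",cv2.resize(im[150:270,220:380][:,:,::-1],(800,600),interpolation=cv2.INTER_CUBIC))
v,u=np.nonzero(d>0);P=cloud("scene",np.c_[u,v],d[v,u])
Q=P[(np.hypot(P[:,0]-.605,P[:,1]+.132)<.045)];h,e=np.histogram(Q[:,2],np.arange(0,.12,.005));print(dict(zip(e.round(3).tolist(),h.tolist())))
G=Q[(Q[:,2]>.065)&(Q[:,2]<.1)];print(G.min(0),G.max(0),Q[Q[:,2]<.065][:,2].max())
for o,c in dict(model=(.456,-.030),dark=(.432,-.181),tin=(.612,.138)).items():
    g=P[(np.hypot(P[:,0]-c[0],P[:,1]-c[1])<.06)&(P[:,2]>.01)&(P[:,2]<.056)];print(o,((np.percentile(g,1,0)+np.percentile(g,99,0))/2).round(3))
im,_=optics.get_image("top");cv2.imwrite("pics/t4.png",cv2.resize(im[:,:,::-1],(800,600)))
E
```

```text
above rose 12.8417 0.00020007287386878918 [ 0.6046 -0.1317  0.19  ] [('tool z wrist', np.float64(-0.0166)), ('world z scene - tcp', np.float64(0.0134))]
0.1 False [ 0.6053 -0.1321  0.1006] [ 0.09 -0.13 -0.31] 14.375
0.076 False [ 0.6047 -0.1319  0.0754] [ 0.16 -0.02  0.23] 14.8667
0.064 False [ 0.6046 -0.1319  0.0634] [ 0.08  0.03 -0.17] 15.1917
{0.0: 118, 0.005: 50, 0.01: 59, 0.015: 340, 0.02: 185, 0.025: 58, 0.03: 7, 0.035: 5, 0.04: 5, 0.045: 5, 0.05: 9, 0.055: 0, 0.06: 0, 0.065: 0, 0.07: 1, 0.075: 12, 0.08: 14, 0.085: 26, 0.09: 25, 0.095: 22, 0.1: 27, 0.105: 21, 0.11: 9}
[ 0.59067472 -0.14855361  0.07335969] [ 0.61160721 -0.1225499   0.09997001] 0.052449179140999606
model [ 0.454 -0.032  0.024]
dark [ 0.431 -0.182  0.031]
tin [0.612 0.137 0.018]
```

View pics/s4.png

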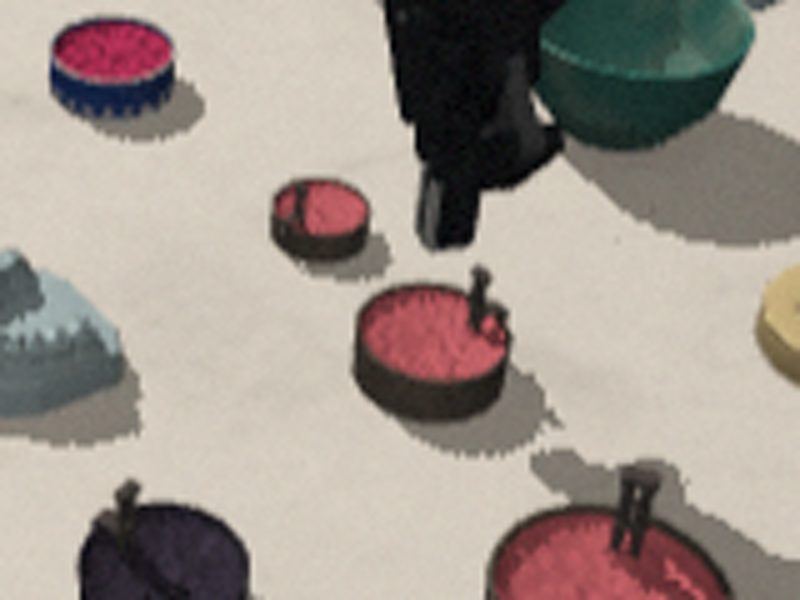

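View pics/t4.png

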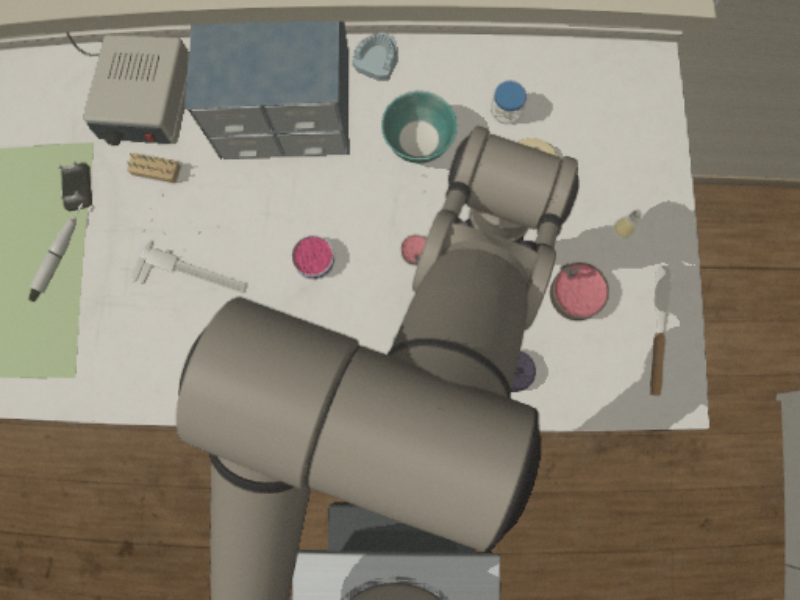

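The fingertips are at about 0.075–0.078 m over the middle rose pot, whose post top is at 0.052 m, so the gap is about 24 mm. No force was felt and nothing visible has moved. I'll hold and hand in.

```bash
python3 - <<'E'
from workcell import r
r.hold(2.4);s=r.read_state();print(s["time_s"],s["eef_pos"],s["contact_force"]);r.finish_job()
E
```

```text
17.6917 [ 0.6049873  -0.1319953   0.06400465] [-0.12037761  0.21193276  0.54070298]
the job is handed in; nothing more can be done
```

I pointed straight down with closed fingers at the open-bench study model, then at the middle-sized rose wax pot, and handed the job in at 17.7 s while still over the pot. Each hold lasted at least 2.4 s.

| Target | Position (m) | Fingertip gap above highest part |
|---|---|---|
| Study model | (0.456, −0.029) | about 25 mm |
| Rose wax pot | (0.605, −0.132) | about 24 mm above the post |

**Last checks:** The guarded moves never stopped on contact, and the wrist force stayed at noise level (under 2 N). The model, dark pot and blue tin measured the same place as before, to about 2 mm. I kept the fingertips at about 20 cm while moving from the model to the pot. On the first move, from the start to the model, I only set the end heights (about 0.2 m or more). I did not measure the die block again at the end.

**A check that disagreed:** The text and `r.tip_extent` put the fingertips 25 mm ahead of the TCP. The wrist and scene cameras both showed the shut tips 12–16 mm behind it, about 40 mm different. I used the camera measurement for the gaps. If the stated figure were right, the tips would have been below the tops of the model and the pot's post, but I felt no contact at either.

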